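Dip the vacuum pump's oil gauge rod and present it for reading

TASK

Check the vacuum pump's oil level: take the longest of the three gauge rods out of the sloping caddy, slide it tip first into the pump's slanting guide tube, without forcing it, until its collar rests on the mouth of the tube, then draw it right out again. Finish holding it in the gripper, still, level and clear of everything else, at least 15 cm above the bench, so that the tip can be read; do not let go of it. Leave the two other rods in the caddy and the things round about where they are.

Things in the scene. Friction and masses are not known exactly. Their poses are not given: they have to be found in the camera images.
- long_rod: the pump's gauge rod, longest of three alike: round steel stem 8 mm thick, 114 mm long, rounded tip; collar 30 mm across, 6 mm thick; neck 11 mm thick; black flat finger tab. Origin: centre of the collar's underside, where the stem begins; z along the rod from tip to tab. About 65 g. Starts in any of the caddy's three lanes, collar over the lane's upper end, tab in free air in front of it, y level
- long_rod_grip (a point): middle of the long rod's finger tab, on the rod's axis 40 mm above the collar's underside; axes as the rod's. The tab is 28 mm wide (x), 12 mm thick (y: grip across these two flat faces) and 36 mm long (z)
- long_rod_tip (a point): end of the long rod's stem, on its axis, 114 mm below the collar's underside; axes as the rod's. Two fine rings turned 14 and 30 mm from the end, all round, are the level marks
- middle_rod: a rod of the same make with a stem of 90 mm, for another pump; leave it in its lane. Origin and axes as for the long rod
- short_rod: a rod of the same make with a stem of 66 mm, for another pump; leave it in its lane. Origin and axes as for the long rod
- caddy: fixed caddy, base 150 (x) by 176 mm (y), 115 mm high, left or right of the pump. Origin: centre of its underside; z up, -x its front. Its slab leans 45 degrees, high at the front, with three lanes open to above at y = -62, 0, 62 mm: grooves 11 mm wide, 9 mm deep, for the stems. Rod axes pass x = -52, z = 112 mm at the slab's upper end, leaning up and to -x at 45 degrees. Rods lift straight up
- pump: fixed vacuum pump, about 205 mm deep (x, tube included), 144 mm wide (y), 155 mm high: grey oil box in front, finned motor behind, inlet flange, filter and carrying handle on top. Origin: under its middle on the bench; z up, -x is its front
- guide_tube: steel tube fixed to the pump's front. Origin: centre of its mouth in the rim's plane, 135 mm above the bench (pump frame x = -115, y = 35 mm); z along its axis out of the tube, up and to pump -x, 30 degrees from vertical. Bore 12 mm, a funnel 20 mm wide at the mouth; rim 26 mm across; 122 mm deep, open below: the long rod's tip meets nothing when the collar sits on the rim
- mouse: black computer mouse on the bench, a bystander
- beaker: small glass beaker on the bench, a bystander
- spanner_1: open-end spanner on the bench, a bystander
- sticky_pad: yellow block of sticky notes on the bench, a bystander
- screwdriver: small screwdriver on the bench, a bystander
- ferrule_tin: small round tin on the bench in front, a bystander
- timer: white bench timer behind, a bystander

How it is judged (in metres and radians):
On the way, in this order (a step that is already met when the one before it is completed fails the run):
1. the long rod is lifted clear of the caddy (distance between long_rod and caddy above 0.16 m and height (world z) of long_rod_tip above 0.05 m and contact force between the fingers and long_rod above 1 N and contact force between long_rod and caddy below 0.1 N), for 0.1 s.
2. the long rod is in the guide tube down to its collar: collar within 3 mm of the rim, rod centred and in line with the tube (z of long_rod in the frame of guide_tube below 0.003 m and distance between long_rod and guide_tube below 0.009 m and angle between the z axis of long_rod and the z axis of guide_tube, either way round below 0.08 rad), for 0.2 s.
3. the long rod is drawn right out of the tube (z of long_rod_tip in the frame of guide_tube above 0.005 m and contact force between the fingers and long_rod above 1 N and contact force between long_rod and pump below 0.1 N), for 0.1 s.
At the end, for the whole second after the job is handed in: the long rod is held between the fingers, at rest, level within 12 degrees, its tip and tab both more than 150 mm above the bench, touching neither pump nor caddy; the two other rods are in their lanes, moved by less than 15 mm (angle between long_rod's own z axis and vertical between 1.36 and 1.78 rad and height (world z) of each of long_rod_tip, long_rod_grip above 0.15 m and contact force between the fingers and long_rod above 1 N and contact force between long_rod and pump below 0.1 N and contact force between long_rod and caddy below 0.1 N and linear speed of long_rod below 0.03 m/s and angular speed of long_rod below 0.3 rad/s and distance of each of middle_rod, short_rod from where it was at the start of the episode below 0.015 m); the arm keeps its last pose, push and grip.
It fails at once if the rod is rammed or jammed into the pump with more than 50 N (contact force between long_rod and pump above 50 N).
It fails at once if another rod is taken out or shifted by more than 30 mm (distance of any of middle_rod, short_rod from where it was at the start of the episode above 0.03 m).
It fails at once if a bystander is shifted by more than 30 mm (distance of any of mouse, beaker, spanner_1, sticky_pad, screwdriver, ferrule_tin, timer from where it was at the start of the episode above 0.03 m).
It also fails if it takes over 58 s, if anything falls off the work surface, if the arm or the gripper's body presses on something with over 40 N, if the wrist force passes 120 N, or if a joint passes its speed limit or range.

ROBOT

A 6-joint arm with a two-finger parallel gripper is mounted at the origin on a cart in front of the work surface, level with it; the furniture and walls round the work are solid. World frame = base frame: x ahead of the robot, y to its left, z up, the work surface at z = 0. Lengths are in mm, angles in rad, forces in N, time in s.
With the tool pointing down it reaches from about 350 to 975 mm from the base axis. Payload 7.1 kg.
Tool frame: the origin (TCP) lies between the finger pads; the fingertips stand 19 mm ahead of it and the grasp point (between the pads) is the TCP (ctrl.tcp_to_tips is the distance from the TCP to the fingertips, in mm); z points along the fingers, y is the line along which they close (so a half turn about z gives the same grasp; the last joint's range is limited). The gripper opens to 88 mm and grips with 3 to 60 N. Pads are 20 mm wide; open, the fingers measure 115 mm over their backs; the gripper's body (75 mm by 178 mm) begins 61 mm behind the grasp point.
Start: joints at [-1.199, 0.423, 1.63, -0, 1.089, -0.019], TCP at [238.096, -577.854, 241.675] pointing down, gripper open.
Joint ranges: [-3, 3], [-0.9, 2.11], [0.09, 2.58], [-1.31, 4.45], [0.11, 2.69], [-2.54, 2.54]. Speed limits (rad/s): [2.39, 2.39, 3.01, 3.14, 3.14, 3.14].

INTERFACE

Orientations are given as a rotation vector (axis times angle).
In Python, from workcell import status, optics, ctrl gives the robot as it stands. The module is installed in compiled form; this text tells all that it offers.
- The arm moves only by the shell command python3 -m inch 'ROWS'. ROWS is JSON, a list that holds one entry, the list of rows, each a list of 7 numbers: the shift along the tool's x, y, z in mm, then the turn, a rotation vector about the tool's x, y, z in rad, then the opening in per cent of the stroke, from 0 (shut) to 100 (fully open). A call has 1 to 20 rows; each row is the pose to reach, as a shift and turn from the pose commanded when the call began, along the tool's axes at that moment; what a row does not reach only later rows make up. A row lasts 1/10 s, in which the tool goes at most 50 mm and 8.59 degrees, less where a joint would pass 70% of its speed; a pose out of reach is approached as far as the arm can. A call with a gripper value outside its range is refused whole. The fingers move at their own pace and stop on an object; the grip force is fixed at half the most. Time passes only in rows, so rows that repeat a pose let the fingers close. It gives the time, the measured TCP pose, the force, the opening and the grip force at its end, in the units of the state.
- status.get_obs(): the state, without advancing time (a new reading comes with each control period).
- optics.get_image(name): name is "side" or "top" or "wrist"; returns a dict with "frame" (384x512x3 uint8, red, green, blue), "fx", "fy", "cx", "cy" (pixels), "rvec" (rotation vector, rad) and "tvec" (3), from world to camera coordinates, as OpenCV has them; the wrist camera has in their place "hand_eye" (4x4, takes a point from camera to tool coordinates, whose origin is the TCP and whose axes are the flange's). Camera axes: x right, y down, z forward; pixel columns grow to the right and rows downward; lengths in mm; the calibration is good to about 2 mm. A picture is of the moment at which its call begins: read the wrist's pose just before it. There is no depth.
- ctrl.close_job(): hands the job in; it is judged then, once.
The state is a dict: "t": time; "qpos": joint angles; "qvel": joint speeds; "joint_torque": joint torques, N m; "ee_pos": TCP position; "orientation": TCP orientation; "ft_force": force on the tool from outside, world axes, zero at the start; "moment": the same for the moment, N m; "width": finger opening in mm; "grasp_force": force on a finger pad.
Only numpy, scipy, OpenCV 4.12 (cv2) and the standard library are available. Lean on these libraries where they do the work, as an engineer would, in place of code of your own. Each camera call takes 0.05 s, during which the arm holds its last target. There are 200 camera calls.

## Working session

There is one attempt and no reset: what is moved stays moved. The work goes in short steps, Python scripts to look and compute and a shell command to move; the robot and the scene stay as the last step left them, time stands still between calls to the robot, and variables do not carry over. Pictures are saved under pics/ and viewed, at most 10 in all, crops included, and the job is handed in when it is done.

```bash
mkdir -p pics; cat > h.py <<'E'
import numpy as np,cv2
from workcell import status,optics,ctrl
R=lambda v:cv2.Rodrigues(np.array(v,float))[0]
def pose():
    o=status.get_obs();return R(o['orientation']),np.array(o['ee_pos'])
def cam(name,save=None):
    Rt,p=pose();d=optics.get_image(name)
    if name=='wrist':
        H=np.array(d['hand_eye']);Rc=Rt@H[:3,:3];c=Rt@H[:3,3]+p
    else:
        Rw=R(d['rvec']);Rc=Rw.T;c=-Rw.T@np.array(d['tvec']).ravel()
    d['Rc'],d['c']=Rc,c
    if save: cv2.imwrite('pics/'+save,d['frame'][:,:,::-1])
    return d
def ray(d,u,v):
    r=d['Rc']@np.array([(u-d['cx'])/d['fx'],(v-d['cy'])/d['fy'],1]);return r/np.linalg.norm(r)
def onz(d,u,v,z):
    r=ray(d,u,v);return d['c']+r*(z-d['c'][2])/r[2]
def tri(d1,a,d2,b):
    r1,r2=ray(d1,*a),ray(d2,*b);s=np.linalg.lstsq(np.c_[r1,-r2],d2['c']-d1['c'],rcond=None)[0]
    P,Q=d1['c']+s[0]*r1,d2['c']+s[1]*r2;return (P+Q)/2,np.linalg.norm(P-Q)
def proj(d,P):
    q=d['Rc'].T@(np.array(P)-d['c']);return d['fx']*q[0]/q[2]+d['cx'],d['fy']*q[1]/q[2]+d['cy']
E
python3 - <<'E'
from h import *
np.set_printoptions(precision=3,suppress=True)
print(status.get_obs())
a=cam('side','side0.png');b=cam('top','top0.png')
for d in(a,b):print(d['c'],d['Rc'][:,2],d['fx'])
w=cam('wrist');print(w['hand_eye'],w['fx'])
E
```

```text
{'t': 0.0, 'qpos': array([-1.199,  0.424,  1.631, -0.   ,  1.089, -0.019]), 'qvel': array([-0.002,  0.   , -0.   , -0.   , -0.001, -0.   ]), 'joint_torque': array([  0.001, -54.462, -27.367,   0.065,   0.023,  -0.   ]), 'ee_pos': array([ 237.907, -577.354,  240.902]), 'orientation': array([-3.08, -0.61,  0.  ]), 'ft_force': array([ 0.513, -0.505,  0.03 ]), 'moment': array([ 0.018, -0.075, -0.006]), 'grasp_force': 0.0, 'width': 87.77559450396565}
[1320.622   25.879 1121.009] [-0.585 -0.075 -0.807] 438.33009905492986
[ 507.45   -90.66  1010.493] [ 0.097  0.002 -0.995] 386.14790917953013
[[  -0.001   -0.956   -0.292   81.577]
 [   1.      -0.001    0.       0.394]
 [  -0.001   -0.292    0.956 -142.405]
 [   0.       0.       0.       1.   ]] 300.4943115398186
```

View pics/top0.png

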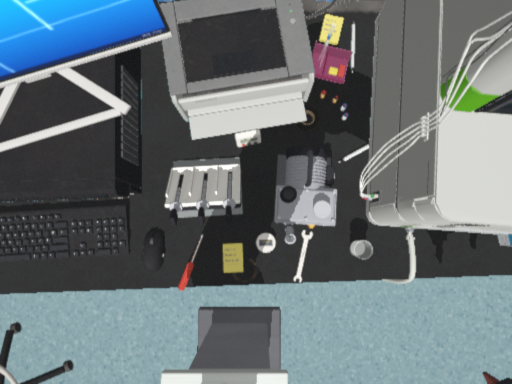

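View pics/side0.png

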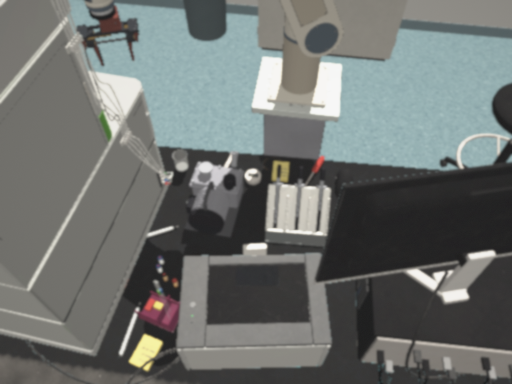

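The top view shows the caddy at about (205,187), the pump at (305,190) and the tube mouth near (290,238). The side view shows the caddy at (298,210) and the pump at (215,195). Next I'll work out coarse positions and enlarge the top view.

```bash
python3 - <<'E'
from h import *
np.set_printoptions(precision=1,suppress=True)
b=cam('top')
print(onz(b,205,187,80),onz(b,290,238,135), onz(b,305,190,100),onz(b,243,215,0),onz(b,166,208,100))
c=b['frame'][145:255,155:345,::-1]
s=cam('side')['frame'][145:255,170:340,::-1]
i=np.zeros((600,800,3),np.uint8)
c=cv2.resize(c,None,fx=3.1,fy=3.1,interpolation=2)[:300]; i[:c.shape[0],:c.shape[1]]=c
s=cv2.resize(s,None,fx=2.7,fy=2.7,interpolation=2); i[302:302+s.shape[0],:s.shape[1]]=s[:298]
cv2.imwrite('pics/crop0.png',i)
E
```

```text
[610.2  40.8  80. ] [ 488.5 -159.9  135. ] [ 600.7 -199.1  100. ] [545.3 -48.2   0. ] [558.2 129.5 100. ]
```

View pics/crop0.png

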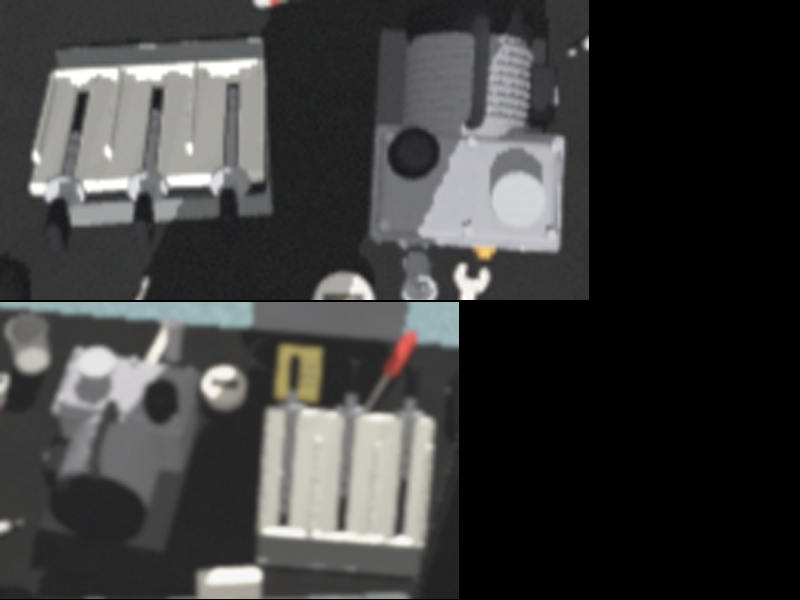

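Crop: the right-hand lane in the top view (lane y=-62) seems to hold the longest stem; I'll confirm that with the wrist camera. Now I'll work out a viewing pose.

```bash
cat >> h.py <<'E'
np.set_printoptions(precision=3,suppress=True)
def shift(P,Rg=None):
    Rt,p=pose();s=Rt.T@(np.array(P)-p);w=cv2.Rodrigues(Rt.T@(Rt if Rg is None else Rg))[0].ravel()
    print('shift',s.round(1),'turn',w.round(4));return s,w
DOWN=np.array([[1,0,0],[0,-1,0],[0,0,-1.]])
E
python3 - <<'E'
from h import *
b=cam('top')
f=lambda u,v,z:onz(b,155+u/3.1,145+v/3.1,z)
print('caddy back',f(57,60,0),f(262,50,0),'front',f(70,225,0),f(270,212,0))
print('pump front top',f(372,237,120),f(560,250,120),'mouth',f(420,288,135))
shift([300,-250,330],DOWN);shift([470,20,330],DOWN)
E
```

```text
caddy back [679.405 136.699   0.   ] [687.945 -38.449   0.   ] front [538.653 122.769   0.   ] [549.546 -45.819   0.   ]
pump front top [ 525.987 -126.89   120.   ] [ 516.339 -266.109  120.   ] mouth [ 488.722 -160.976  135.   ]
shift [ 182.1 -279.4  -88.5] turn [-0.001  0.     0.391]
shift [ 442.1 -464.3  -88.4] turn [-0.001  0.     0.391]
```

```bash
python3 -m inch '[[[45,-70,-22,0,0,0.1,100],[91,-140,-44,0,0,0.2,100],[137,-210,-66,0,0,0.3,40],[182,-279,-88,0,0,0.391,40],[182,-279,-88,0,0,0.391,40],[182,-279,-88,0,0,0.391,40],[182,-279,-88,0,0,0.391,40],[182,-279,-88,0,0,0.391,40],[442,-464,-88,0,0,0.391,40],[442,-464,-88,0,0,0.391,40],[442,-464,-88,0,0,0.391,40],[442,-464,-88,0,0,0.391,40],[442,-464,-88,0,0,0.391,40],[442,-464,-88,0,0,0.391,40],[442,-464,-88,0,0,0.391,40],[442,-464,-88,0,0,0.391,40],[442,-464,-88,0,0,0.391,40],[442,-464,-88,0,0,0.391,40],[442,-464,-88,0,0,0.391,40],[442,-464,-88,0,0,0.391,40]]]'
python3 - <<'E'
from h import *
d=cam('wrist','w1.png');print(d['c'],status.get_obs()['qpos'],status.get_obs()['t'])
E
```

```text
t: 2.3
ee_pos: [469.7, 18.6, 329.8]
orientation: [3.142, -0.003, 0.0]
ft_force: [0.2, -0.6, 0.5]
width: 34.8
grasp_force: 0.0
[551.318  18.524 472.238] [ 0.015  0.087  1.866 -0.     1.188  1.587] 2.35
```

View pics/w1.png

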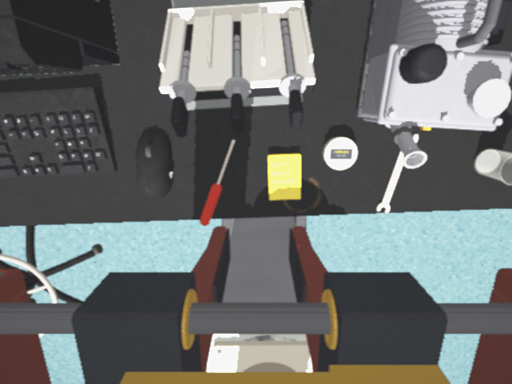

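The wrist view shows the rod collars at about (180,91), (238,90) and (294,83), with tabs below them. The tube mouth is at (413,157). I'll take a second view from further forward and to the right for stereo.

```bash
python3 -m inch '[[[50,50,0,0,0,0,40],[90,90,0,0,0,0,40],[90,90,0,0,0,0,40],[90,90,0,0,0,0,40],[90,90,0,0,0,0,40],[90,90,0,0,0,0,40]]]'
python3 - <<'E'
from h import *
import pickle
d=cam('wrist','w2.png');print(d['c'])
pickle.dump(d,open('w2.pkl','wb'))
a=cv2.imread('pics/w1.png')[0:180,150:440];a=cv2.resize(a,None,fx=2.7,fy=2.7,interpolation=2)
cv2.imwrite('pics/w1c.png',a);cv2.imwrite('pics/w2c.png',cv2.resize(d['frame'][:290,:420,::-1],None,fx=1.9,fy=1.9,interpolation=2))
E
```

```text
t: 2.95
ee_pos: [559.0, -70.0, 329.6]
orientation: [-3.141, 0.0, 0.001]
ft_force: [-0.0, 1.4, -0.5]
width: 35.2
grasp_force: 0.0
[640.804 -69.963 471.897]
```

View pics/w2c.png

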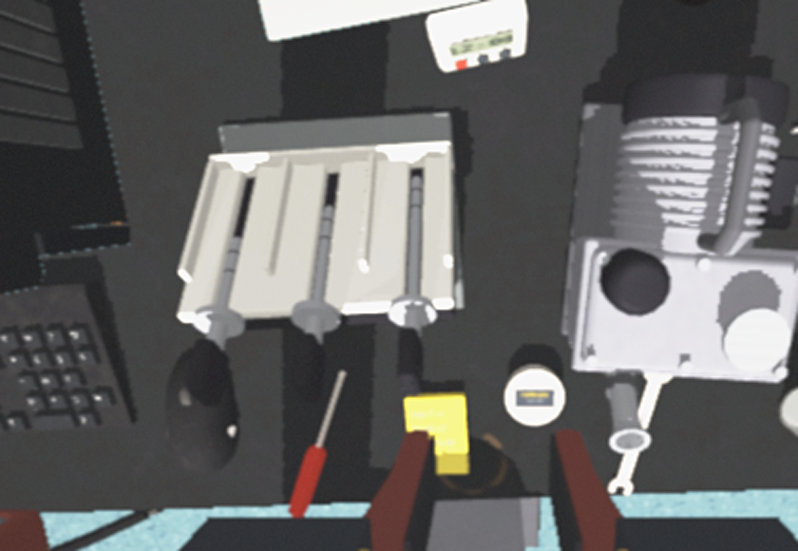

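View pics/w1c.png

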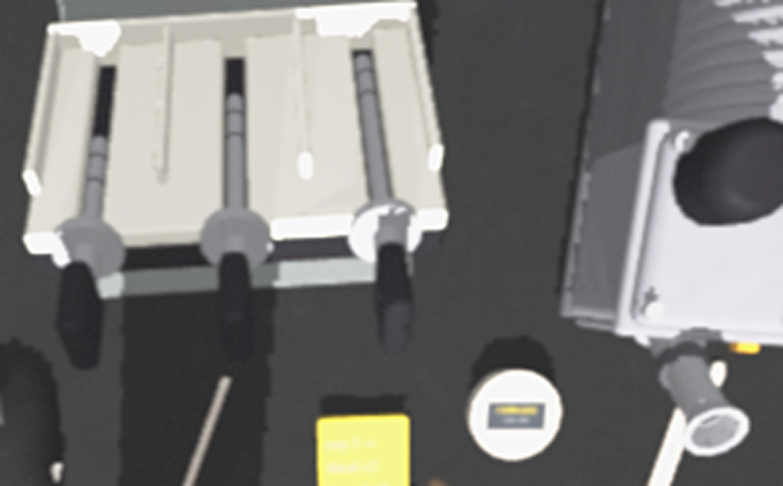

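Both views confirm that the long rod is in the right-hand lane: its collar is at crop (386,230) in view 1 and (413,312) in view 2. The mouth is at (716,430) and (629,440). Now I'll triangulate and check against the known heights.

```bash
cat > m.py <<'E'
from h import *
import pickle
w2=pickle.load(open('w2.pkl','rb'))
w1=dict(w2);w1['c']=np.array([551.318,18.524,472.238]);w1['Rc']=w2['Rc'] # both level; tilt ~0.003 differs
H=np.array(w2['hand_eye']);Rt=R([3.142,-.003,0]);w1['Rc']=Rt@H[:3,:3]
A=lambda x,y:(150+x/2.7-.3,y/2.7-.3); B=lambda x,y:(x/1.9-.25,y/1.9-.25)
pts={'collarL':((386,230),(413,312)),'collarM':((235,238),(317,317)),'collarS':((91,247),(218,322)),'tipL':((361,54),(416,172)),'tipM':((235,95),(329,206)),
'mouth':((716,430),(629,440))}
for k,(a,b) in pts.items():
    P,e=tri(w1,A(*a),w2,B(*b));z=135 if k=='mouth' else 32 if k=='tipL' else 48 if k=='tipM' else 114
    print(k,P.round(1),'gap',round(e,1),'onz',onz(w1,*A(*a),z).round(1),onz(w2,*B(*b),z).round(1))
for n,q,z in [('pumptop front',[(578,372),(780,380)],120),('caddy back bottom',[(221,128),(450,115)],15),('pump left base',[(588,104),(565,335)],0)]:
    a,b=[onz(w2,*B(*p),z) for p in q];print(n,a.round(1),b.round(1),np.degrees(np.arctan2(*(b-a)[[0,1]])).round(1))
E
python3 m.py
```

```text
collarL [569.2 -19.3 115.5] gap 0.5 onz [569.5 -19.2 114. ] [568.7 -19.2 114. ]
collarM [565.9  43.1 113.1] gap 1.7 onz [566.5  43.6 114. ] [565.5  42.1 114. ]
collarS [563.2 103.  119. ] gap 0.8 onz [563.1 103.9 114. ] [562.3 105.8 114. ]
tipL [655.7 -13.6  24.6] gap 1.1 onz [653.6 -13.4  32. ] [655.8 -14.1  32. ]
tipM [632.4  46.5  49.7] gap 0.2 onz [632.8  46.7  48. ] [632.4  46.9  48. ]
mouth [ 489.2 -157.6  135.1] gap 0.7 onz [ 489. -158.  135.] [ 489.5 -157.4  135. ]
pumptop front [ 530.5 -125.   120. ] [ 525.  -256.3  120. ] -177.6
caddy back bottom [687.4 131.4  15. ] [696.2 -38.6  15. ] 177.0
pump left base [ 705.6 -142.2    0. ] [ 525.9 -131.3    0. ] -86.5
```

```bash
cat >> h.py <<'E'
def tilt(yaw,a): # tool z leaning a from vertical, forward along yaw; tool y = -world y at yaw 0
    c,s=np.cos(yaw),np.sin(yaw);x=np.array([c*np.cos(a),s*np.cos(a),np.sin(a)]);z=np.array([c*np.sin(a),s*np.sin(a),-np.cos(a)])
    return np.c_[x,np.cross(z,x),z]
E
python3 - <<'E'
from h import *
G=tilt(.058,np.pi/4);print(G)
shift([481,-24.5,204],G)
E
```

```text
[[ 0.706  0.058  0.706]
 [ 0.041 -0.998  0.041]
 [ 0.707  0.    -0.707]]
shift [-78.1 -45.3 125.8] turn [ 0.022  0.785 -0.055]
```

```bash
python3 -m inch '[[[-20,-10,20,0,0.13,-0.01,40],[-40,-20,40,0.01,0.26,-0.02,40],[-60,-30,60,0.01,0.4,-0.03,40],[-70,-40,90,0.02,0.55,-0.04,40],[-78,-45,110,0.02,0.69,-0.05,40],[-78,-45,126,0.022,0.785,-0.055,40],[-78,-45,126,0.022,0.785,-0.055,40],[-78,-45,126,0.022,0.785,-0.055,40],[-78,-45,126,0.022,0.785,-0.055,40],[-78,-45,126,0.022,0.785,-0.055,40]]]'
python3 - <<'E'
from h import *
d=cam('wrist','w3.png');print(d['c'],status.get_obs()['qpos'],pose()[0])
G=tilt(.058,np.pi/4)
shift([544.8,-20.8,140.3],G)
for k,P in {'collartop':[569,-19.3,115.5],'tabend':[544.8-12.7,-21.5,153],'tip':[653.6,-14.5,31.4]}.items():print(k,proj(d,P))
E
```

```text
t: 4.0
ee_pos: [492.9, 6.8, 222.2]
orientation: [-2.809, -0.143, -1.033]
ft_force: [0.0, 0.9, -0.1]
width: 35.3
grasp_force: 0.0
[464.179 -14.116 381.563] [-0.175  0.131  2.35   1.609  0.28  -0.218] [[ 0.759  0.139  0.637]
 [ 0.04  -0.985  0.168]
 [ 0.65  -0.102 -0.753]]
shift [-13.8  42.7  89.9] turn [-0.131  0.077 -0.01 ]
collartop (np.float64(309.0523127178827), np.float64(206.14973139286823))
tabend (np.float64(310.748085975421), np.float64(232.95728378741538))
tip (np.float64(306.99831135234024), np.float64(169.07488456719364))
```

View pics/w3.png

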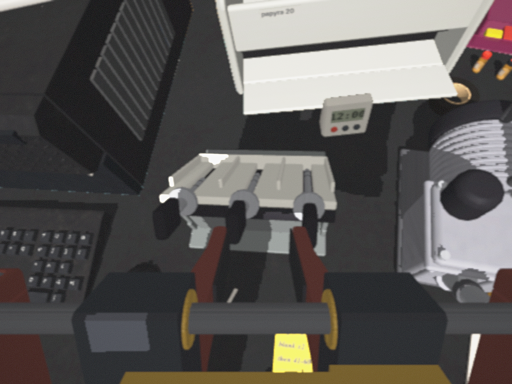

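The projected points match this view (collar at (309,205), tab below it). However, the in-line grip brings the wrist close to its singularity (joint 4 is swinging). I'll grip with the tool leaning only 10°, so the rod sits 35° to the tool.

```bash
python3 - <<'E'
from h import *
G=tilt(.058,np.radians(10))
shift([500,-20,270],G)
E
```

```text
shift [ 36.6  22.4 -36.1] turn [-0.129 -0.533  0.031]
```

```bash
python3 -m inch '[[[10,6,-10,-0.03,-0.11,0.01,40],[20,12,-20,-0.06,-0.22,0.01,40],[30,18,-30,-0.09,-0.33,0.02,40],[37,22,-36,-0.11,-0.44,0.03,40],[37,22,-36,-0.129,-0.533,0.031,40],[37,22,-36,-0.129,-0.533,0.031,40],[37,22,-36,-0.129,-0.533,0.031,40],[37,22,-36,-0.129,-0.533,0.031,40],[37,22,-36,-0.129,-0.533,0.031,40],[37,22,-36,-0.129,-0.533,0.031,40],[37,22,-36,-0.129,-0.533,0.031,40],[37,22,-36,-0.129,-0.533,0.031,40]]]'
python3 - <<'E'
from h import *
G=tilt(.058,np.radians(10))
print(status.get_obs()['qpos'],pose()[0]-G)
z=G[:,2];g=np.array([544.8,-20.8,140.3])
for k in (90,0):shift(g-k*z,G)
E
```

```text
t: 5.25
ee_pos: [500.9, -20.5, 270.4]
orientation: [-3.122, -0.088, -0.269]
ft_force: [0.6, 0.1, -0.2]
width: 35.2
grasp_force: 0.0
[-0.079  0.132  1.974  0.032  0.866  1.417] [[ 0.001 -0.002 -0.003]
 [-0.002 -0.     0.001]
 [-0.003 -0.001 -0.   ]]
shift [20.7  2.9 45.7] turn [-0.001  0.003 -0.002]
shift [ 20.9   3.  135.7] turn [-0.001  0.003 -0.002]
```

```bash
python3 -m inch '[[[21,3,46,0,0.003,-0.002,40],[21,3,46,0,0.003,-0.002,40],[21,3,66,0,0.003,-0.002,40],[21,3,86,0,0.003,-0.002,40],[21,3,100,0,0.003,-0.002,40],[21,3,112,0,0.003,-0.002,40],[21,3,124,0,0.003,-0.002,40],[21,3,136,0,0.003,-0.002,40],[21,3,136,0,0.003,-0.002,40],[21,3,136,0,0.003,-0.002,40],[21,3,136,0,0.003,-0.002,40]]]'
python3 - <<'E'
from h import *
d=cam('wrist','w4.png');print(d['c'],pose())
for k,P in {'collartop':[569,-19.3,115.5],'tabend':[544.8-12.7,-21.5,153],'tip':[653.6,-14.5,31.4]}.items():print(k,proj(d,P))
E
```

```text
t: 6.35
ee_pos: [546.2, -20.6, 140.8]
orientation: [-3.122, -0.092, -0.275]
ft_force: [-0.3, -0.9, -0.4]
width: 35.0
grasp_force: 0.0
[601.49  -17.449 295.054] (array([[ 0.983,  0.059,  0.175],
       [ 0.058, -0.998,  0.011],
       [ 0.175, -0.001, -0.985]]), array([546.241, -20.553, 140.896]))
collartop (np.float64(259.1195317386354), np.float64(211.29339154239022))
tabend (np.float64(259.1789443890495), np.float64(298.0703394904166))
tip (np.float64(259.3256550025535), np.float64(95.38388710823521))
```

View pics/w4.png

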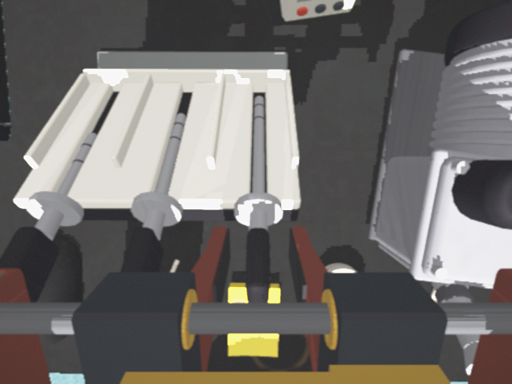

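The long rod's tab is centred between the fingers (columns 247–270, fingers at about 215 and 310), and its collar is at (259,210) as predicted. Now I'll close and lift.

```bash
python3 -m inch '[[[0,0,0,0,0,0,0],[0,0,0,0,0,0,0],[0,0,0,0,0,0,0],[0,0,0,0,0,0,0],[0,0,0,0,0,0,0],[2,0,-10,0,0,0,0],[3.5,0,-20,0,0,0,0],[7,0,-40,0,0,0,0],[12,0,-70,0,0,0,0],[18,0,-100,0,0,0,0],[23,0,-130,0,0,0,0],[28,0,-160,0,0,0,0],[30,0,-170,0,0,0,0],[30,0,-170,0,0,0,0],[30,0,-170,0,0,0,0]]]'
python3 - <<'E'
from h import *
d=cam('wrist','w5.png');print(pose(),status.get_obs()['qpos'])
f=d['frame'];g=cv2.cvtColor(f,cv2.COLOR_RGB2GRAY).astype(int)
P=pose()
H=np.array(d['hand_eye'])
# rod in tool frame prediction: tip dir 35 deg from tool z toward +x
a=np.radians(35);u=np.array([np.sin(a),0,np.cos(a)])
for s in (34,40,154):
    q=P[0]@(u*s)+P[1];print(s,proj(d,q))
E
```

```text
t: 7.9
ee_pos: [545.1, -20.7, 311.9]
orientation: [-3.122, -0.092, -0.272]
ft_force: [-0.2, -1.0, -1.2]
width: 12.0
grasp_force: 30.0
(array([[ 0.983,  0.059,  0.171],
       [ 0.058, -0.998,  0.011],
       [ 0.172, -0.001, -0.985]]), array([544.851, -20.667, 311.306])) [-0.072  0.154  1.844  0.029  0.974  1.425]
34 (np.float64(258.8530942813657), np.float64(209.88626219991508))
40 (np.float64(258.8489299166172), np.float64(201.8960395285235))
154 (np.float64(258.79274013752627), np.float64(94.08395439564653))
```

View pics/w5.png

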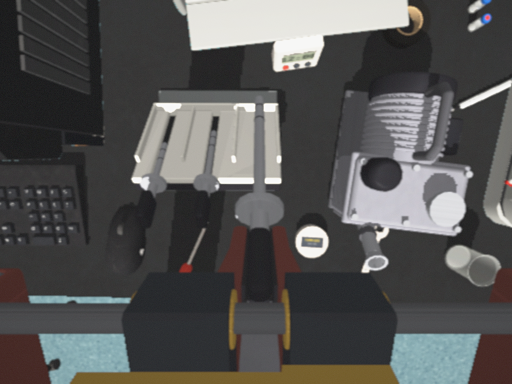

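The rod is gripped (12.0 mm, 30 N) and clear. Its tip is at (260,97) and its collar at (260,209), close to the predicted pixels. Now I'll compute the transfer to the tube.

```bash
python3 - <<'E'
from h import *
w5=cam('wrist')
print('mouth from w5 (374,263):',onz(w5,374,263,135))
G=tilt(-.056,np.radians(-5))
u=np.array([-.5*np.cos(.056),.5*np.sin(.056),.866]);m=np.array([489.3,-157.7,135])
shift([430,-20,330],tilt(.058,np.radians(5)));shift(m+179*u+[0,0,30],G)
E
```

```text
mouth from w5 (374,263): [ 487.617 -155.185  135.   ]
shift [-109.7   -7.5  -38.2] turn [-0.002 -0.085  0.001]
shift [-148.6  123.2  -35. ] turn [-0.006 -0.259  0.115]
```

```bash
python3 -m inch '[[[-25,0,-15,0,-0.04,0.01,0],[-60,0,-30,0,-0.08,0.03,0],[-95,0,-38,-0.003,-0.12,0.05,0],[-125,15,-38,-0.003,-0.16,0.07,0],[-140,45,-37,-0.003,-0.2,0.09,0],[-148,75,-36,-0.006,-0.24,0.115,0],[-148,105,-35,-0.006,-0.259,0.115,0],[-148,123,-35,-0.006,-0.259,0.115,0],[-148,123,-35,-0.006,-0.259,0.115,0],[-148,123,-35,-0.006,-0.259,0.115,0],[-148,123,-35,-0.006,-0.259,0.115,0]]]'
python3 - <<'E'
from h import *
import pickle
d=cam('wrist','w6.png');P=pose();print(P,status.get_obs()['qpos'])
pickle.dump((d,P),open('w6.pkl','wb'))
a=np.radians(35);u=np.array([np.sin(a),0,np.cos(a)])
for s in (34,40,154): print(s,proj(d,P[0]@(u*s)+P[1]))
print('mouth',proj(d,[489.3,-157.7,135]))
t=cam('top');s=cam('side')
i=np.zeros((600,800,3),np.uint8)
i[:560,:]=cv2.resize(d['frame'][40:320,150:430,::-1],(560,560),interpolation=2)[:560,:].repeat(1,0) if 0 else 0
i[:600,:600]=cv2.resize(d['frame'][90:290,170:370,::-1],(600,600),interpolation=2)
cv2.imwrite('pics/w6c.png',i[:,:600])
E
```

```text
t: 9.1
ee_pos: [401.1, -151.7, 320.9]
orientation: [-3.134, 0.087, 0.134]
ft_force: [0.4, 0.4, -0.8]
width: 12.1
grasp_force: 30.0
(array([[ 0.995, -0.055, -0.085],
       [-0.055, -0.998,  0.005],
       [-0.085, -0.001, -0.996]]), array([ 401.245, -151.632,  321.093])) [-0.372  0.068  1.911 -0.027  1.244  1.264]
34 (np.float64(259.1034610858452), np.float64(209.73560493646733))
40 (np.float64(259.0962027747239), np.float64(201.71366636381455))
154 (np.float64(258.9982976203016), np.float64(93.5081731574986))
mouth (np.float64(260.3466158784428), np.float64(78.57369360672763))
```

View pics/w6c.png

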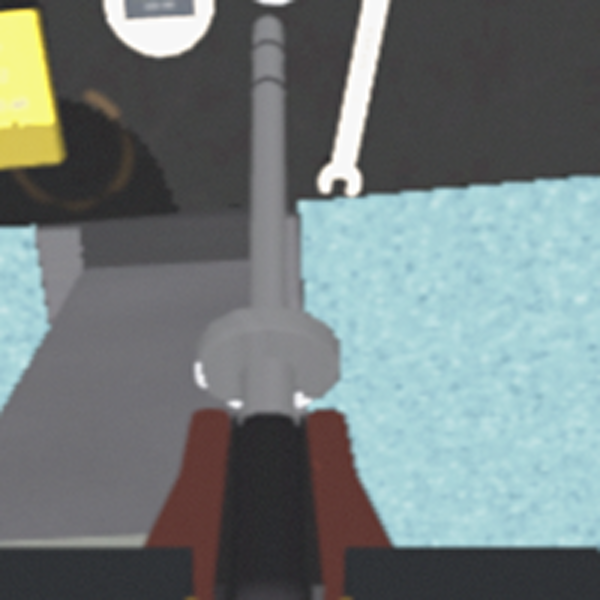

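In this view the rod's tip is at about (259,95.3), its rings at 104 and 117 and its collar at 206.7. The tube rim's lower edge is just ahead of the tip, and everything agrees with prediction to 1–2 px. I'll refine this numerically.

```bash
cat > f.py <<'E'
from h import *
import pickle
from scipy.optimize import least_squares
d,P=pickle.load(open('w6.pkl','rb'));f=d['frame'];g=cv2.cvtColor(f,cv2.COLOR_RGB2GRAY).astype(float)
pr=g[85:130,257:262].mean(1);print(dict(zip(range(85,130),pr.round().astype(int))))
for r in (125,135,150,170,185):
    row=g[r,245:275];print(r,row.astype(int))
hsv=cv2.cvtColor(f,cv2.COLOR_RGB2HSV)
m=((hsv[...,2]>150)&(hsv[...,1]<50)).astype(np.uint8);m[:55]=0;m[97:]=0;m[:,:235]=0;m[:,290:]=0
ys,xs=np.nonzero(m);print('rim',xs.min(),xs.max(),ys.min(),ys.max(),len(xs))
for r in range(60,96,3):print(r,g[r,240:284:2].astype(int))
E
python3 f.py
python3 - <<'E'
exec(open('m.py').read().split('pts=')[0])
for a,b in (((685,350),(622,388)),((690,368),(624,400))):
    Q,e=tri(w1,A(*a),w2,B(*b));v=np.array([489.3,-157.6,135])-Q;print(Q,e,v/np.linalg.norm(v),np.linalg.norm(v))
E
```

```text
{85: np.int64(161), 86: np.int64(158), 87: np.int64(176), 88: np.int64(230), 89: np.int64(249), 90: np.int64(237), 91: np.int64(146), 92: np.int64(72), 93: np.int64(64), 94: np.int64(73), 95: np.int64(101), 96: np.int64(130), 97: np.int64(139), 98: np.int64(139), 99: np.int64(138), 100: np.int64(139), 101: np.int64(139), 102: np.int64(133), 103: np.int64(107), 104: np.int64(106), 105: np.int64(130), 106: np.int64(139), 107: np.int64(139), 108: np.int64(139), 109: np.int64(138), 110: np.int64(139), 111: np.int64(139), 112: np.int64(138), 113: np.int64(140), 114: np.int64(136), 115: np.int64(118), 116: np.int64(99), 117: np.int64(121), 118: np.int64(137), 119: np.int64(139), 120: np.int64(139), 121: np.int64(139), 122: np.int64(139), 123: np.int64(139), 124: np.int64(139), 125: np.int64(139), 126: np.int64(139), 127: np.int64(139), 128: np.int64(139), 129: np.int64(139)}
125 [ 68  67  66  67  66  67  68  68  78 105 128 136 136 139 141 141 139 135
 128 106  78  65  69  68  67  67  67  68  67  67]
135 [ 66  67  67  65  65  64  66  66  85 111 129 135 136 139 141 141 139 135
 129 108  78  
[... 1042 characters left out ...]
 162 167 166 185 177 171 199 248 159
  67  66  64  66]
81 [ 73  66  66  64 141 247 184 163 162 157 158 157 162 165 165 207 248 133
  67  66  65  61]
84 [167  61  65  67  94 237 241 173 163 164 161 156 164 166 189 245 230  77
  66  67  66  65]
87 [248  67  68  66  66  86 231 247 229 183 162 159 191 238 249 206  70  65
  67  66  67  68]
90 [244  66  66  69  67  66  65  88 173 234 244 250 241 155  78  62  64  67
  67  68  68  65]
93 [249  69  68  67  68  69  68  67  67  64  62  62  61  66  68  66  66  68
  68  66  68  65]
[ 518.084 -154.529  109.875] 5.270069918368091 [-0.751 -0.08   0.655] 38.33089674460448
[ 510.869 -155.643  113.948] 4.767501099636605 [-0.714 -0.065  0.697] 30.20300461626754
```

```bash
cat > g.py <<'E'
from h import *
import pickle
from scipy.optimize import least_squares
d,P=pickle.load(open('w6.pkl','rb'))
def pt(a,o,s,k):
    t=np.array([np.sin(a),0,np.cos(a)]);n=np.array([np.cos(a),0,-np.sin(a)]);return P[0]@(t*s+n*(o+k))+P[1]
def res(x,pr=0):
    a,o,L=x
    e=[proj(d,pt(a,o,L-14,4))[1]-103.5,proj(d,pt(a,o,L-30,4))[1]-115.9,proj(d,pt(a,o,L-1,2.5))[1]-94.9,(proj(d,pt(a,o,L-114,15))[1]-191.9)*.7,(proj(d,pt(a,o,L-120,-15))[1]-226)*.4,(a-np.radians(35))/.03,(L-153.5)/1.5]
    return e
r=least_squares(res,[.61,0,154]);a,o,L=r.x;print('angle',np.degrees(a),'off',o,'L',L,r.fun)
m=onz(d,260.9,79.6,135);print('mouth',m)
t=np.array([np.sin(a),0,np.cos(a)]);n=np.array([np.cos(a),0,-np.sin(a)])
np.save('rod.npy',[a,o,L])
E
python3 g.py
```

```text
angle 35.56105729183355 off -4.855927464465167 L 153.60862494620838 [-0.273 -0.209  0.448 -0.14   0.456  0.326  0.072]
mouth [ 488.313 -158.2    135.   ]
```

```bash
cat > goal.py <<'E'
from h import *
import sys
def goal(dist,m=(488.6,-158,135),a=np.radians(35.4),o=-3.5,L=153.6,psi=-.056):
    G=tilt(psi,np.radians(30)-a);u=np.array([-.5*np.cos(psi),-.5*np.sin(psi),.8660])
    n=G@np.array([np.cos(a),0,-np.sin(a)]);return np.array(m)+(dist+L)*u-n*o,G
E
python3 - <<'E'
from goal import *
for k in (40,8):shift(*goal(k))
E
```

```text
shift [-4.9  1.4 17.5] turn [-0.    -0.01   0.001]
shift [13.3  1.4 43.8] turn [-0.    -0.01   0.001]
```

```bash
python3 -m inch '[[[-5,1.4,17.5,0,-0.01,0.001,0],[-5,1.4,17.5,0,-0.01,0.001,0],[0,1.4,25,0,-0.01,0.001,0],[6,1.4,33,0,-0.01,0.001,0],[13,1.4,44,0,-0.01,0.001,0],[13,1.4,44,0,-0.01,0.001,0],[13,1.4,44,0,-0.01,0.001,0],[13,1.4,44,0,-0.01,0.001,0]]]'
python3 - <<'E'
from h import *
import pickle
d=cam('wrist','w7.png');P=pose();print(P);pickle.dump((d,P),open('w7.pkl','wb'))
g=cv2.cvtColor(d['frame'],cv2.COLOR_RGB2GRAY)
np.set_printoptions(linewidth=250)
for r in range(60,126,2):print(r,g[r,238:284:2].astype(int))
print('mouth',proj(d,[488.6,-158,135]))
E
```

```text
t: 10.05
ee_pos: [410.8, -154.4, 276.7]
orientation: [-3.134, 0.089, 0.148]
ft_force: [-0.8, 0.6, -0.5]
width: 11.9
grasp_force: 30.0
(array([[ 0.994, -0.057, -0.094],
       [-0.057, -0.998,  0.005],
       [-0.094, -0.   , -0.996]]), array([ 410.759, -154.468,  276.803]))
60 [ 66  66  66  63  64  69  81 123 140 140 139 138 136 134  96  72  66  66  65  66  65  67  65]
62 [ 65  67  66  64  65  77 104 134 139 141 138 137 138 133 123  80  71  66  67  67  67  66  63]
64 [ 66  66  67  65  74 128 126 134 139 140 137 138 137 134 125  92  93  67  67  66  65  65  64]
66 [ 66  66  67  65  77 140 128 135 138 139 140 137 137 135 127 126 106  66  66  66  67  65  65]
68 [ 66  66  65  65  66 116 129 133 139 141 140 138 137 134 127 129  90  66  66  67  66  63  64]
70 [ 65  66  67  66  66  91 126 136 140 141 140 138 137 135 126 109  73  69  68  68  65  65  64]
72 [ 67  66  67  67  65  78 125 136 139 141 140 136 137 134 129 101  67  71  68  68  67  66  64]
74 [ 65  66  68  68  67  78 125 136 139 141 141 138 137 134 127 100  66  68  68  69  69  67  67]
76 [ 65  68  67  66  66  79 126 136 133 132 131 1
[... 1757 characters left out ...]
33  96  66  64  63  62  63  67  66  65  65]
114 [ 66  66  68  67  67  68  68  65 102 134 133 137 135  98  66  67  66  66  65  65  64  66  65]
116 [ 63  65  66  67  69  65  67  67 100 106  98  98 101 100  64  64  66  67  65  65  66  64  66]
118 [ 67  69  66  65  68  66  66  67  93 128 136 138 121  89  63  65  63  65  65  65  65  64  65]
120 [ 66  67  67  66  66  68  66  67 108 135 138 140 135 108  67  65  64  65  64  65  64  64  63]
122 [ 68  69  68  68  66  67  67  69 106 134 137 140 135 104  64  66  65  64  64  65  66  65  64]
124 [ 68  67  67  65  67  67  67  67 106 135 138 140 134 104  62  64  64  63  65  64  66  65  64]
mouth (np.float64(258.1593766291502), np.float64(90.82312960125299))
```

```bash
cat > t.py <<'E'
from goal import *
import pickle
d,P=pickle.load(open('w7.pkl','rb'))
m=onz(d,258.5,90.3,135);print('mouth',m)
psi=-.056;u=np.array([-.5*np.cos(psi),-.5*np.sin(psi),.866]);n=np.array([.866*np.cos(psi),.866*np.sin(psi),.5])
for D in (4,6,8,10,12):
  # tip apex pt ~ 1mm back, 2.5 toward +n ; offset k along n
  f=lambda k:proj(d,m+(D+1)*u+n*(k+2.5))[1]
  print(D,'row at k=0',f(0),'px/mm',f(1)-f(0),'k for 95:',(95-f(0))/(f(1)-f(0)))
for s in (14,30):
  for D in (8,): 
    f=lambda k:proj(d,m+(D+s)*u+n*(k+4))[1];print('ring',s,f(0),f(1)-f(0))
v=ray(d,258.5,92);print('axis.ray',u@v,n@v)
E
python3 t.py
```

```text
mouth [ 489.014 -158.321  135.   ]
4 row at k=0 91.12559179349113 px/mm -1.035472132517441 k for 95: -3.7416827404996496
6 row at k=0 92.50113840813661 px/mm -1.036160298765779 k for 95: -2.411655411657737
8 row at k=0 93.8899173621736 px/mm -1.0368136971023603 k for 95: -1.0706674120228186
10 row at k=0 95.29212051502753 px/mm -1.0374312185267058 k for 95: 0.28158060969322396
12 row at k=0 96.70794345323587 px/mm -1.038011720649422 k for 95: 1.6453990058679802
ring 14 101.69040645351009 -1.0502717185953685
ring 30 114.07599205555395 -1.0521962456905953
axis.ray -0.8319579100712622 -0.5547968575244278
```

```bash
python3 - <<'E'
from goal import *
Rt,p=pose()
psi=-.056;u=np.array([-.5*np.cos(psi),-.5*np.sin(psi),.866]);n=np.array([.866*np.cos(psi),.866*np.sin(psi),.5])
print('-u tool',Rt.T@-u,'n tool',Rt.T@n)
e=goal(8);print(p-e[0],'turn err',cv2.Rodrigues(Rt.T@e[1])[0].ravel())
E
```

```text
-u tool [ 0.579 -0.     0.815] n tool [ 0.815 -0.001 -0.579]
[-0.194 -0.821  0.107] turn err [-0.    -0.    -0.001]
```

```bash
python3 -m inch '[[[1,-0.3,-0.7,0,0,0,0],[1,-0.3,-0.7,0,0,0,0],[4.5,-0.3,4.2,0,0,0,0],[6.2,-0.3,6.6,0,0,0,0],[7.9,-0.3,9.1,0,0,0,0],[9.7,-0.3,11.5,0,0,0,0],[11.4,-0.3,14,0,0,0,0],[11.4,-0.3,14,0,0,0,0],[11.4,-0.3,14,0,0,0,0]]]'
python3 - <<'E'
from goal import *
import pickle
d=cam('wrist');P=pose();pickle.dump((d,P),open('w8.pkl','wb'));print(P[1],status.get_obs()['moment'])
np.set_printoptions(linewidth=250)
g=cv2.cvtColor(d['frame'],cv2.COLOR_RGB2GRAY)
for r in range(70,126,2):print(r,g[r,238:284:2].astype(int))
E
```

```text
t: 11.0
ee_pos: [420.7, -154.6, 261.4]
orientation: [-3.134, 0.089, 0.148]
ft_force: [1.0, 0.6, -0.8]
width: 12.0
grasp_force: 30.0
[ 420.697 -154.653  261.554] [ 0.041 -0.021  0.025]
70 [ 61  61  61  59  57  65  69 108 131 132 129 128 127 119  79  66  63  62  62  61  62  60  60]
72 [ 60  60  63  59  60  65  85 119 127 130 130 128 128 126 112  75  64  62  60  60  61  62  60]
74 [ 63  62  63  60  65  78  97 124 129 130 131 127 128 126 122  91  65  65  61  60  61  61  59]
76 [ 62  62  62  64  69 120 117 124 129 131 130 128 128 125 121 101  84  68  60  62  62  61  60]
78 [ 61  62  61  62  69 120 120 124 130 131 130 127 129 126 120 117 111  68  62  62  60  62  59]
80 [ 62  62  63  60  64 105 120 125 129 131 129 127 127 125 121 115  99  64  62  63  60  62  60]
82 [ 63  62  63  62  62  80 117 126 129 131 131 128 127 124 122 110  72  62  63  64  65  62  62]
84 [ 60  62  62  63  59  72 117 126 130 131 132 127 127 126 122 105  66  63  62  63  63  61  63]
86 [ 61  61  62  62  60  71 118 125 131 132 131 128 128 127 121 107  66  60  61  63  63  62  61]
88 [ 61  62  62  64  61  74 118 127 129 128
[... 1112 characters left out ...]
2  60  59  64]
112 [ 58  60  60  59 100 228 240 195 145 122 128 129 122 150 212 243 221  80  60  62  62  61  61]
114 [ 61  62  62  61  60 118 232 245 221 123 124 126 125 222 245 215  99  60  62  61  62  63  62]
116 [ 60  63  62  63  61  60  69 116 149  94  90  92  93 137 111  67  56  58  60  62  62  63  61]
118 [ 62  63  63  63  61  64  62  61  85 117 128 129 113  80  60  60  61  59  59  59  61  62  61]
120 [ 60  62  62  63  60  61  64  62 101 124 128 130 125 102  63  61  62  61  57  60  62  61  58]
122 [ 61  62  63  64  62  62  63  62  99 126 128 130 126  96  62  63  62  62  61  60  63  60  58]
124 [ 59  60  60  61  63  62  63  62  99 124 129 130 126  97  60  60  61  62  58  61  61  59  60]
```

```bash
python3 -m inch '[[[2,0,2.2,0,0,0,0],[3.8,0,4.7,0,0,0,0],[5.5,0,7.1,0,0,0,0],[7.3,0,9.6,0,0,0,0],[9,0,12,0,0,0,0],[10.7,0,14.5,0,0,0,0],[10.7,0,14.5,0,0,0,0],[10.7,0,14.5,0,0,0,0]]]'
python3 -c "
from h import *
o=status.get_obs();print(o['ft_force'],o['moment'],o['ee_pos'])"
```

```text
t: 11.85
ee_pos: [430.0, -155.2, 246.0]
orientation: [-3.134, 0.089, 0.148]
ft_force: [0.2, 0.6, -1.1]
width: 12.0
grasp_force: 30.0
[ 0.221  0.581 -1.101] [ 0.033  0.088 -0.026] [ 429.994 -155.152  246.027]
```

```bash
python3 -m inch '[[[2.9,0,4.1,0,0,0,0],[5.8,0,8.2,0,0,0,0],[8.7,0,12.2,0,0,0,0],[11.6,0,16.3,0,0,0,0],[14.5,0,20.4,0,0,0,0],[17.4,0,24.5,0,0,0,0],[17.4,0,24.5,0,0,0,0],[17.4,0,24.5,0,0,0,0]]]'
python3 -c "
from h import *
o=status.get_obs();print(o['ft_force'],o['moment'],o['ee_pos'])"
```

```text
t: 12.65
ee_pos: [444.9, -156.0, 219.9]
orientation: [-3.134, 0.089, 0.149]
ft_force: [-0.9, -0.2, -2.1]
width: 11.9
grasp_force: 30.0
[-0.935 -0.232 -2.077] [0.084 0.208 0.004] [ 444.927 -155.96   219.874]
```

```bash
python3 -m inch '[[[2.9,0,4.1,0,0,0,0],[5.8,0,8.2,0,0,0,0],[8.7,0,12.2,0,0,0,0],[11.6,0,16.3,0,0,0,0],[14.5,0,20.4,0,0,0,0],[17.4,0,24.5,0,0,0,0],[17.4,0,24.5,0,0,0,0],[17.4,0,24.5,0,0,0,0]]]'
python3 - <<'E'
from h import *
import pickle
o=status.get_obs();print(o['ft_force'],o['moment'],o['ee_pos'])
d=cam('wrist');P=pose();pickle.dump((d,P),open('w9.pkl','wb'))
np.set_printoptions(linewidth=250)
g=cv2.cvtColor(d['frame'],cv2.COLOR_RGB2GRAY)
for r in range(150,212,2):print(r,g[r,226:296:3].astype(int))
E
```

```text
t: 13.45
ee_pos: [459.9, -156.8, 193.7]
orientation: [-3.134, 0.089, 0.149]
ft_force: [-1.6, 0.3, -3.9]
width: 11.8
grasp_force: 30.0
[-1.61   0.255 -3.882] [0.063 0.434 0.043] [ 459.882 -156.768  193.705]
150 [248 246 240  60  62  62  60 102 123 129 132 130 127 127 121  93  58  62  62  62  60  62  60  61]
152 [247 246 239  59  61  63  63 103 124 129 132 130 126 127 119  94  59  63  61  61  61  62  61  62]
154 [242 246 239  59  62  61  60 106 125 131 125 129 125 129 120  95  62  62  61  61  62  64  63  59]
156 [241 246 236  61  62  62  61 105 122 121 123 125 123 124 123  94  59  61  61  62  60  62  61  57]
158 [235 246 234  60  61  62  61 105 118 122 122 122 123 123 119  98  61  63  63  62  63  62  62  60]
160 [238 246 180  61  61  63  62 111 119 120 122 123 121 121 118 100  59  60  63  60  61  61  64  74]
162 [246 247 114  59  62  62  64 115 120 122 122 125 122 120 118 104  60  60  61  61  62  61  62 113]
164 [247 248  63  60  61  61  75 118 126 124 122 121 123 124 123 115  66  59  63  61  62  64  62 138]
166 [247 196  57  60  61  63  97 125 128 142 123 128 123 143 124 123  83  58  
[... 1567 characters left out ...]
 62  62  75 122 125 128 128 132 131 130 131 131 129 126 121 120  73  62  60 247 247 247]
200 [ 62  62  62  61 101 123 128 130 128 129 130 126 128 129 131 128 123 120 101  63  62 249 247 248]
202 [ 61  63  63  73 117 124 131 128 123 122 126 122 125 126 125 127 126 120 117  70  90 248 247 249]
204 [ 60  62  61  91 120 127 126 126 124 124 125 123 126 126 127 124 125 123 118  91 127 247 247 249]
206 [ 60  59  58  93 124 123 126 126 122 125 127 124 126 125 125 125 124 124 121  91 168 247 247 244]
208 [ 62  62  60 104 126 125 125 127 124 124 126 124 125 126 123 123 124 122 124  94 223 247 247 223]
210 [ 62  59  61 171 125 125 126 125 123 124 127 130 128 122 124 122 124 123 125  97 240 247 247 155]
```

Contact reads about 3 N at the tip (the rod leans slightly too far). I'll correct by turning about the mouth, then recheck.

```bash
python3 -m inch '[[[0.5,0,-0.4,0,-0.01,0,0],[1,0,-0.75,0,-0.02,0,0],[1,0,-0.75,0,-0.02,0,0],[1,0,-0.75,0,-0.02,0,0]]]'
python3 - <<'E'
from h import *
o=status.get_obs();print(o['ft_force'],o['moment'],o['ee_pos'])
for i in range(3):
    cam('top');o=status.get_obs();print(o['ft_force'],o['moment'])
Rt,p=pose();psi=-.056;u=np.array([-.5*np.cos(psi),-.5*np.sin(psi),.866]);print(Rt.T@-u, np.degrees(np.arcsin(Rt[2,0])), (p-[489,-158.2,135])@u)
E
```

```text
t: 13.9
ee_pos: [461.0, -156.9, 194.8]
orientation: [-3.132, 0.089, 0.179]
ft_force: [-3.4, 0.9, -1.7]
width: 11.7
grasp_force: 30.0
[-3.386  0.91  -1.724] [0.172 0.546 0.024] [ 461.039 -156.89   194.805]
[-2.259  0.314 -1.413] [0.147 0.548 0.068]
[-2.61   1.513 -1.573] [0.163 0.551 0.052]
[-2.101  0.371 -0.725] [0.168 0.529 0.023]
[ 0.595 -0.     0.803] -6.539485263570896 65.78172734706655
```

The turn did not relieve the load. It grew steadily with depth, so the stem is bearing at the mouth, not at the tip. I'll correct the other way.

```bash
python3 -m inch '[[[-0.7,0,0.5,0,0.009,0,0],[-1.4,0,1,0,0.018,0,0],[-1.4,0,1,0,0.018,0,0],[-1.4,0,1,0,0.018,0,0]]]'
cat > ft.py <<'E'
from h import *
F=[];M=[]
for i in range(4):
    cam('top');o=status.get_obs();F.append(o['ft_force']);M.append(o['moment'])
print(np.mean(F,0),np.mean(M,0))
Rt,p=pose();psi=-.056;u=np.array([-.5*np.cos(psi),-.5*np.sin(psi),.866]);print(p,Rt.T@-u, np.degrees(np.arcsin(Rt[2,0])), (p-[489,-158.2,135])@u)
E
python3 ft.py
```

```text
t: 14.45
ee_pos: [459.7, -156.9, 194.0]
orientation: [-3.134, 0.089, 0.15]
ft_force: [-0.2, -0.3, -2.3]
width: 11.7
grasp_force: 30.0
[-1.728  0.373 -1.137] [0.118 0.331 0.004]
[ 459.702 -156.89   193.973] [ 0.581 -0.     0.814] -5.498830570519262 65.73327906932603
```

Improving (0.55 → 0.33 N·m). Second half of the correction, same direction.

```bash
python3 -m inch '[[[-0.7,0,0.5,0,0.009,0,0],[-1.4,0,1,0,0.018,0,0],[-1.4,0,1,0,0.018,0,0],[-1.4,0,1,0,0.018,0,0]]]'
python3 ft.py
```

```text
t: 15.05
ee_pos: [458.1, -156.8, 193.0]
orientation: [-3.136, 0.089, 0.122]
ft_force: [-0.7, 0.2, -2.2]
width: 12.0
grasp_force: 30.0
[-1.361 -0.127 -1.653] [0.09  0.346 0.004]
[ 458.082 -156.782  193.022] [ 0.566 -0.     0.824] -4.487862372059174 65.72180375506485
```

```bash
python3 -m inch '[[[-0.4,0,0.3,0,0,0,0],[-0.8,0,0.6,0,0,0,0],[-0.8,0,0.6,0,0,0,0]]]'
python3 ft.py
```

```text
t: 15.55
ee_pos: [457.5, -156.8, 192.6]
orientation: [-3.136, 0.089, 0.121]
ft_force: [-0.6, -0.4, -0.7]
width: 11.6
grasp_force: 30.0
[ 0.05  -0.077 -0.595] [ 0.028 -0.014 -0.017]
[ 457.349 -156.74   192.54 ] [ 0.566 -0.     0.824] -4.4666212622512305 65.67114017246885
```

Free again (moment back to baseline). Going deeper.

```bash
python3 -m inch '[[[1.7,0,2.5,0,0,0,0],[3.4,0,4.9,0,0,0,0],[5.1,0,7.4,0,0,0,0],[6.8,0,9.9,0,0,0,0],[8.5,0,12.4,0,0,0,0],[10.2,0,14.8,0,0,0,0],[10.2,0,14.8,0,0,0,0],[10.2,0,14.8,0,0,0,0]]]'
python3 ft.py
```

```text
t: 16.55
ee_pos: [466.2, -157.2, 176.8]
orientation: [-3.135, 0.089, 0.123]
ft_force: [-0.4, 0.0, -1.9]
width: 11.8
grasp_force: 30.0
[-0.117  0.12  -0.974] [ 0.058 -0.017 -0.006]
[ 466.192 -157.227  177.041] [ 0.566 -0.     0.824] -4.47525760498491 47.821097682914726
```

```bash
python3 -m inch '[[[0.8,0,1.2,0,0,0,0],[1.7,0,2.5,0,0,0,0],[2.5,0,3.7,0,0,0,0],[3.4,0,4.9,0,0,0,0],[3.4,0,4.9,0,0,0,0]]]' && python3 ft.py
```

```text
t: 17.25
ee_pos: [469.2, -157.4, 171.6]
orientation: [-3.135, 0.089, 0.123]
ft_force: [-0.6, -0.8, -0.5]
width: 11.7
grasp_force: 30.0
[-0.2   -0.099 -0.594] [ 0.038 -0.011  0.026]
[ 469.157 -157.38   171.765] [ 0.566 -0.     0.824] -4.4902798832418185 41.76755392562777
```

```bash
python3 -m inch '[[[0.3,0,0.4,0,0,0,0],[0.6,0,0.8,0,0,0,0],[0.6,0,0.8,0,0,0,0]]]' && python3 ft.py
```

```text
t: 17.75
ee_pos: [469.7, -157.4, 170.9]
orientation: [-3.136, 0.089, 0.123]
ft_force: [-0.2, -0.1, -0.9]
width: 11.7
grasp_force: 30.0
[-0.029 -0.106 -0.927] [ 0.015  0.014 -0.018]
[ 469.723 -157.416  170.937] [ 0.566 -0.     0.824] -4.484381321198337 40.76637536404329
```

```bash
python3 -m inch '[[[0.3,0,0.4,0,0,0,0],[0.6,0,0.8,0,0,0,0],[0.6,0,0.8,0,0,0,0]]]' && python3 ft.py
```

```text
t: 18.25
ee_pos: [470.3, -157.4, 170.0]
orientation: [-3.135, 0.089, 0.123]
ft_force: [0.6, 0.2, -0.3]
width: 12.2
grasp_force: 30.0
[ 0.127 -0.298 -0.47 ] [ 0.021 -0.016  0.021]
[ 470.253 -157.422  170.051] [ 0.566 -0.     0.824] -4.488669066122256 39.734314883600476
```

```bash
python3 -m inch '[[[0.2,0,0.3,0,0,0,0],[0.4,0,0.6,0,0,0,0],[0.4,0,0.6,0,0,0,0]]]' && python3 ft.py
```

```text
t: 18.75
ee_pos: [470.6, -157.5, 169.4]
orientation: [-3.136, 0.089, 0.123]
ft_force: [0.8, -0.2, -1.3]
width: 11.9
grasp_force: 30.0
[-0.132 -0.01  -0.371] [ 0.    -0.006  0.006]
[ 470.62  -157.452  169.452] [ 0.566 -0.     0.824] -4.485628155144225 39.03176357847864
```

```bash
python3 -m inch '[[[0.2,0,0.3,0,0,0,0],[0.4,0,0.6,0,0,0,0],[0.4,0,0.6,0,0,0,0]]]' && python3 ft.py
```

```text
t: 19.25
ee_pos: [470.9, -157.5, 168.9]
orientation: [-3.136, 0.089, 0.123]
ft_force: [-0.4, -0.8, 2.6]
width: 11.7
grasp_force: 30.0
[-1.247  0.544  1.982] [ 0.052  0.212 -0.02 ]
[ 470.932 -157.489  168.938] [ 0.566 -0.     0.824] -4.485892193123438 38.43009550051616
```

```bash
python3 -m inch '[[[0.2,0,0.3,0,0,0,0],[0.4,0,0.6,0,0,0,0],[0.4,0,0.6,0,0,0,0]]]' && python3 ft.py
```

```text
t: 19.75
ee_pos: [471.0, -157.5, 168.9]
orientation: [-3.135, 0.089, 0.124]
ft_force: [-3.9, 1.1, 9.5]
width: 12.3
grasp_force: 30.0
[-4.111  1.088 10.072] [ 0.168  0.826 -0.005]
[ 470.999 -157.486  168.849] [ 0.567 -0.     0.824] -4.523728140167865 38.31991935411379
```

The collar is seated: about 11 N along the tube axis, with no side load. Now I'll withdraw.

```bash
python3 -m inch '[[[0,0,0,0,0,0,0],[-1.1,0,-1.6,0,0,0,0],[-3.4,0,-4.9,0,0,0,0],[-6.8,0,-9.9,0,0,0,0],[-10.2,0,-14.8,0,0,0,0],[-13.6,0,-19.8,0,0,0,0],[-17,0,-24.7,0,0,0,0],[-20.4,0,-29.7,0,0,0,0],[-23.8,0,-34.6,0,0,0,0],[-27.2,0,-39.6,0,0,0,0],[-30.6,0,-44.5,0,0,0,0],[-34,0,-49.4,0,0,0,0],[-34,0,-49.4,0,0,0,0]]]' && python3 ft.py
```

```text
t: 21.25
ee_pos: [441.3, -155.9, 220.8]
orientation: [-3.136, 0.089, 0.121]
ft_force: [-0.3, -0.5, -1.6]
width: 11.5
grasp_force: 30.0
[ 0.158 -0.037 -1.202] [ 0.04  -0.042  0.02 ]
[ 441.296 -155.759  219.925] [ 0.566 -0.     0.824] -4.500072731779252 97.42805059857604
```

```bash
python3 -m inch '[[[-3.4,0,-4.9,0,0,0,0],[-6.8,0,-9.9,0,0,0,0],[-10.2,0,-14.8,0,0,0,0],[-13.6,0,-19.8,0,0,0,0],[-17,0,-24.7,0,0,0,0],[-20.4,0,-29.7,0,0,0,0],[-23.8,0,-34.6,0,0,0,0],[-27.2,0,-39.6,0,0,0,0],[-30.6,0,-44.5,0,0,0,0],[-34,0,-49.4,0,0,0,0],[-39.6,0,-57.7,0,0,0,0],[-45.3,0,-65.9,0,0,0,0],[-45.3,0,-65.9,0,0,0,0],[-45.3,0,-65.9,0,0,0,0],[-45.3,0,-65.9,0,0,0,0]]]' && python3 ft.py
python3 - <<'E'
from h import *
shift([440,-60,400],tilt(1.3,np.radians(55.5)));print(status.get_obs()['qpos'])
E
```

```text
t: 22.95
ee_pos: [401.4, -153.5, 289.2]
orientation: [-3.135, 0.089, 0.123]
ft_force: [0.1, 0.5, -0.9]
width: 11.7
grasp_force: 30.0
[-0.171  0.018 -1.215] [0.021 0.005 0.009]
[ 401.35  -153.507  289.052] [ 0.567 -0.     0.824] -4.517403522980916 177.2969996236369
shift [  24.4  -95.6 -113.2] turn [ 0.607  0.876 -1.275]
[-0.376  0.103  1.95  -0.027  1.163  1.263]
```

```bash
python3 -m inch '[[[6,-20,-40,0,0,0,0],[15,-50,-80,0,0,0,0],[24,-80,-113,0,0,0,0],[24,-96,-113,0.043,0.063,-0.091,0],[24,-96,-113,0.087,0.125,-0.182,0],[24,-96,-113,0.13,0.188,-0.273,0],[24,-96,-113,0.173,0.25,-0.364,0],[24,-96,-113,0.217,0.313,-0.455,0],[24,-96,-113,0.26,0.375,-0.546,0],[24,-96,-113,0.303,0.438,-0.637,0],[24,-96,-113,0.347,0.5,-0.728,0],[24,-96,-113,0.39,0.563,-0.819,0],[24,-96,-113,0.434,0.626,-0.911,0],[24,-96,-113,0.477,0.688,-1.002,0],[24,-96,-113,0.52,0.751,-1.093,0],[24,-96,-113,0.564,0.813,-1.184,0],[24,-96,-113,0.607,0.876,-1.275,0],[24,-96,-113,0.607,0.876,-1.275,0],[24,-96,-113,0.607,0.876,-1.275,0],[24,-96,-113,0.607,0.876,-1.275,0]]]'
cat > e.py <<'E'
from h import *
Rt,p=pose();a=np.radians(34.5);t=np.array([np.sin(a),0,np.cos(a)]);v=Rt@t
print(p,'tip',p+154*v,'rod z vs vertical',np.arccos(-v[2]));o=status.get_obs();print(o['qpos'],o['qvel'],o['width'],o['grasp_force'])
E
python3 e.py
```

```text
t: 25.15
ee_pos: [439.5, -59.4, 400.3]
orientation: [-1.89, -1.435, -0.992]
ft_force: [0.9, -0.1, -1.4]
width: 12.1
grasp_force: 30.0
[439.54  -59.446 400.323] tip [480.918  88.891 400.038] rod z vs vertical 1.568947432938221
[-0.683  0.156  1.921  0.855  1.582 -0.641] [ 0.002 -0.009  0.001  0.002  0.005 -0.012] 12.08289324955346 29.99971568584442
```

```bash
python3 -m inch '[[[0,0,0,0,0,0,0],[0,0,0,0,0,0,0],[0,0,0,0,0,0,0],[0,0,0,0,0,0,0]]]'
python3 - <<'E'
exec(open('e.py').read())
d=cam('wrist','w10.png');g=cv2.cvtColor(d['frame'],cv2.COLOR_RGB2GRAY)
print(g[88:122,257:262].mean(1).astype(int))
o=status.get_obs()
if o['grasp_force']>20 and 11<o['width']<13: print(ctrl.close_job())
E
```

```text
t: 25.55
ee_pos: [439.5, -59.5, 400.3]
orientation: [-1.888, -1.436, -0.994]
ft_force: [0.5, -0.7, -0.8]
width: 12.0
grasp_force: 30.0
[439.506 -59.474 400.309] tip [480.697  88.915 400.211] rod z vs vertical 1.5701618637504495
[-0.683  0.157  1.921  0.856  1.583 -0.643] [ 0.001  0.005 -0.001  0.002 -0.    -0.002] 11.959518794708469 29.99951809644699
[ 59  55  51  56  56  48  60 129 200 213 205 163 129 121 114  94  89 111
 120 120 120 119 119 120 120 120 118 101  85 102 117 121 120 120]
the job is handed in; nothing more can be done
None
```

I took the long rod out of the caddy, slid it into the guide tube until the collar rested on the mouth (about 11 N), and drew it out again. I handed the job in at about 25.6 s with the rod held still, level and about 40 cm above the bench; the result was not reported.

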